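Hold the wide optical cell in the photometer's light path

TASK

Lift the loose hood off the cell rack by its knob and stand it upright on the bench beside the rack, clear of it. Then take the wide optical cell (not the small square cuvette) out of the rack, gripping it only by its two frosted faces and never touching its clear windows, and hold it upright in the light path midway between the photometer's two heads, so that the beam goes in through one clear window and out through the other. Finish while still holding it there, still and touching nothing but the gripper, and leave everything else where it was.

Things in the scene. Friction and masses are not known exactly. Their poses are not given: they have to be found in the camera images.
- hood_knob (a point): Middle of the knob's head on the hood. The head is a black upright cylinder 24 mm across and 22 mm high; this point is its centre, 23 mm above the hood's flat top, on a thin stem 12 mm across (the head's underside is 12 mm above the flat top). The frame is that of the hood: x along its long side, z up.
- knob: The knob itself (part of the hood). Origin at the hood's origin.
- hood: Grey loose hood, open below, 110 (its x) x 58 x 68 mm high, 102 mm with knob; walls 3 mm, about 120 g. Origin: centre of its underside. Starts on the rack's flange, 6 mm above the bench, over both cells; its underside must rise above the cell tops (66 mm above the bench) before going sideways. The bench (z = 0) beyond one end of the rack or the other has room, 145 mm from the rack's centre.
- rack: Fixed rack for two cells, in front of the photometer. Flange 120 x 68 x 6 mm; white deck 98 (its x) x 46 mm, top 20 mm above the bench, with two wells 31 x 20 mm, 8 mm deep, at x = -25 and +25 mm on the middle line. The wide cell stands in one, the square cuvette in the other, either way round. Origin: centre of the underside, on the bench; z up.
- cell_mid (a point): Middle of the wide cell's body and windows, 22 mm above its foot. Cell: 29 mm along x (the way of the light), 17 mm along y, 54 mm high (body 44, then white stopper 24 x 13.5 x 10). The broad faces (28 x 44, at -y and +y, 17 mm apart) are frosted: grip these. The narrow end faces (-x, +x) hold the clear windows, 12 mm wide. About 30 g. Stands loosely in its well, foot 12 mm above the bench.
- cell: The same wide cell; origin at the centre of its foot.
- cell_windows: The two clear windows of the wide cell (part of it): never to be touched by the gripper. Origin at the cell's foot.
- cell_frost_a: The frosted face of the wide cell at its +y side (part of it). Origin at the cell's foot.
- cell_frost_b: The frosted face of the wide cell at its -y side (part of it). Origin at the cell's foot.
- beam_mid (a point): The middle of the light path, midway between the photometer's lamp head and detector head, 75 mm above the bench. The beam is horizontal along this frame's x, about 3 mm thick; the two heads face each other 97 mm apart. z up.
- photometer: Fixed open photometer: aluminium base plate 210 (its x) x 60 x 10 mm with two black heads on posts, each 52 mm long (x), 44 mm wide and 40 mm high, their tops 97 mm above the bench. Origin: centre of the underside, on the bench; x along the beam.
- pc_tower: Fixed black computer tower, 398 (its x) x 174 x 397 mm high, left of the work, its nearest corner 0.46 m ahead of the robot's base; swing past it close to the base or above it. Origin: centre of its underside.
- square_cuvette: Ordinary square cuvette with a white stopper, 12 x 13 x 51 mm, standing in the rack's other well, under the hood. Bystander. Origin at the centre of its foot.
- vial: Capped sample vial 27 mm across, 68 mm high, standing at the left of the work. Bystander. Origin at the centre of its foot.
- timer: White countdown timer 68 x 68 x 21 mm lying at the left front. Bystander. Origin at the centre of its underside.
- mouse: Black computer mouse 62 x 112 x 41 mm at the right of the photometer. Bystander. Origin at the centre of its underside.
- ball_pen: Slim ball pen 145 mm long along its y, 9 mm high, lying between rack and photometer. Bystander. Origin at the centre of its underside.
- fitting: Small white tube fitting 14 x 28 x 9 mm, lying at the left of the work. Bystander. Origin at the centre of its underside.

How it is judged:
On the way, in this order (a step that is already met when the one before it is completed fails the run):
1. the hood is lifted clear of the rack by its knob (z of hood in the frame of rack above 0.03 m and contact force between knob and the fingers above 0.5 N and contact force between hood and rack below 0.05 N), for 0.1 s.
2. the hood stands upright on the bench, clear of the rack, let go (height (world z) of hood below 0.004 m and angle between hood's own z axis and vertical below 0.06 rad and horizontal distance between hood and rack above 0.06 m and contact force between hood and rack below 0.05 N and contact force between hood and the fingers below 0.05 N), for 0.2 s.
3. the wide cell is lifted out of the rack by its frosted faces (z of cell_mid in the frame of rack above 0.046 m and contact force between each of cell_frost_a, cell_frost_b and the fingers above 0.5 N and contact force between cell and rack below 0.05 N), for 0.2 s.
At the end, for the whole second after the job is handed in: Wide cell held at rest by both frosted faces only, touching nothing else: within 5 mm sideways and 12 mm in height of the beam, within 20 mm of midway between the heads, upright and in line with the beam within 8 degrees. Hood upright on the bench, let go, clear of the rack (x of cell_mid in the frame of beam_mid between -0.02 and 0.02 m and y of cell_mid in the frame of beam_mid between -0.005 and 0.005 m and z of cell_mid in the frame of beam_mid between -0.012 and 0.012 m and angle between the x axis of cell and the x axis of photometer, either way round below 0.14 rad and angle between cell's own z axis and vertical below 0.14 rad and linear speed of cell below 0.02 m/s and contact force between each of cell_frost_a, cell_frost_b and the fingers above 0.5 N and contact force between cell_windows and the fingers below 0.2 N and contact force between cell and photometer below 0.05 N and height (world z) of hood below 0.004 m and angle between hood's own z axis and vertical below 0.06 rad and horizontal distance between hood and rack above 0.06 m and contact force between hood and rack below 0.05 N and contact force between hood and the arm below 0.05 N and linear speed of hood below 0.01 m/s); the arm keeps its last pose, push and grip.
It fails at once if the gripper touches a clear window of the wide cell (contact force between cell_windows and the fingers above 0.3 N).
It fails at once if the square cuvette is taken or knocked out of its well (distance of square_cuvette from where it was at the start of the episode above 0.02 m or angle between square_cuvette's own z axis and vertical above 0.5 rad).
It fails at once if a bystander on the bench is disturbed (more than 25 mm) (distance of any of vial, timer, mouse, ball_pen, fitting from where it was at the start of the episode above 0.025 m or angle between vial's own z axis and vertical above 0.5 rad).
It also fails if it takes over 61 s, if anything falls off the work surface, if the arm or the gripper's body presses on something with over 40 N, if the wrist force passes 120 N, or if a joint passes its speed limit or range.

ROBOT

A 7-joint arm with a two-finger parallel gripper is mounted at the origin on a cart in front of the work surface, level with it; the furniture and walls round the work are solid. World frame = base frame: x ahead of the robot, y to its left, z up, the work surface at z = 0. Lengths are in m, angles in rad, forces in N, time in s.
With the tool pointing down it reaches from about 0.425 to 0.875 m from the base axis. Payload 9.9 kg.
Tool frame: the origin (TCP) lies on the centre line of the jaws, within the pads' length; the fingertips stand 11 mm ahead of it and the grasp point (between the pads) lies 8 mm behind it (tcp_to_tips is the distance from the TCP to the fingertips, in m); z points along the fingers, y is the line along which they close (so a half turn about z gives the same grasp; the last joint's range is limited). The gripper opens to 85 mm and grips with 20 to 120 N. Pads are 22 mm wide; open, the fingers measure 114 mm over their backs; the gripper's body (76 mm by 85 mm) begins 54 mm behind the grasp point. The pads swing forward as they close: fully open they stand 13 mm farther back than shut.
Start: joints at [-1.241, 0.576, 0.025, 1.437, -0.015, 1.129, -0.057], TCP at [0.271, 0.618, 0.242] pointing down, gripper open.
Joint ranges: [-2.76, 2.76], [-0.34, 2.15], [-1.52, 1.57], [0.19, 2.46], [-1.09, 4.23], [0.17, 1.99], [-2.82, 2.82]. Speed limits (rad/s): [2.22, 2.22, 3.01, 3.01, 3.14, 3.14, 3.14].

INTERFACE

Orientations are given as [roll, pitch, yaw] about the fixed x, y, z axes, in that order (R = Rz(yaw) Ry(pitch) Rx(roll)).
In Python, from station import read_state, camera, close_job, tcp_to_tips gives the robot as it stands.
- The arm moves only by the shell command python3 -m jog 'ROWS' [OPENING] [FORCE]. ROWS is JSON, a list of rows, each a list of 6 numbers: the shift along the tool's x, y, z in mm, then the turn, a rotation vector about the tool's x, y, z in rad. A call has 1 to 20 rows; each row shifts and turns the commanded pose from where the row before left it, along the tool's axes as they then stand; what a row does not reach is not made up. A row lasts 1/8 s, in which the tool goes at most 62.5 mm and 10.7 degrees, less where a joint would pass 70% of its speed; a pose out of reach is approached as far as the arm can. A call is refused whole if a number of a shift passes 62.5 or a number of a turn 0.188, either way. A call with a gripper value outside its range is refused whole. OPENING is the closure, from -1 (fully open) to 1 (shut), so that 0 is half open, set as the call begins (- or left out, the last holds). The fingers move at their own pace and stop on an object; FORCE is the grip in N (left out, the last holds). Time passes only in rows, so rows that do not move let the fingers close. It gives the time, the measured TCP pose, the force, the opening and the grip force at its end, in the units of the state.
- read_state(): the state, without advancing time (a new reading comes with each control period).
- camera(name): name is "side" or "top"; returns a dict with "img" (400x640x3 uint8, red, green, blue), "fov_y" (degrees; the focal length in pixels is half the picture's height over the tangent of half this angle, whatever the lens; pixels are square), "cx", "cy" (the principal point, pixels), "dist" ([k1, k2, p1, p2, k3] as OpenCV has them; the pictures are not rectified), "xyz" and "orientation" of the camera in the world. Camera axes: x right, y down, z forward; pixel columns grow to the right and rows downward; lengths in m; the calibration is good to about 2 mm. A picture is of the moment at which its call begins. There is no depth.
- close_job(): hands the job in; it is judged then, once.
The state is a dict: "time": time; "joint_positions": joint angles; "qvel": joint speeds; "effort": joint torques, N m; "position": TCP position; "orientation": TCP orientation; "wrist_force": force on the tool from outside, world axes, zero at the start; "ft_torque": the same for the moment, N m; "finger_gap": finger opening in m; "finger_force": force on a finger pad.
Only numpy, scipy, OpenCV 4.12 (cv2) and the standard library are available. Lean on these libraries where they do the work, as an engineer would, in place of code of your own. Each camera call takes 0.05 s, during which the arm holds its last target. There are 200 camera calls.

## Working session

There is one attempt and no reset: what is moved stays moved. The work goes in short steps, Python scripts to look and compute and a shell command to move; the robot and the scene stay as the last step left them, time stands still between calls to the robot, and variables do not carry over. Pictures are saved under pics/ and viewed, at most 10 in all, crops included, and the job is handed in when it is done.

```bash
mkdir -p pics
python3 - <<'E'
from station import *
import cv2
print(read_state(), tcp_to_tips if not callable(tcp_to_tips) else tcp_to_tips())
for n in("side","top"):
    c=camera(n); cv2.imwrite(f"pics/{n}0.png",c.pop("img")[:,:,::-1]); print(c)
E
```

```text
{'time': 0.0, 'joint_positions': array([-1.24079789,  0.57650796,  0.02485008,  1.43791504, -0.01500493,
        1.12897349, -0.05653709]), 'qvel': array([-0.00012417, -0.00079231,  0.00140374,  0.00025911, -0.00096207,
        0.00015559,  0.00047342]), 'effort': array([ 4.77248213e-04, -7.65764737e+01,  2.25011453e+00, -2.85964394e+01,
        1.53051107e-02,  1.28743885e-02, -3.93852076e-06]), 'position': array([0.27123366, 0.61763911, 0.24145652]), 'orientation': array([-3.13997559e+00,  8.27370633e-05,  2.72778405e+00]), 'wrist_force': array([ 0.71366783,  0.04858713, -0.55067633]), 'ft_torque': array([ 0.00280211, -0.00725383,  0.01859117]), 'finger_force': 0.0, 'finger_gap': 0.08542699983811662} 0.011
{'fov_y': 52.23491268935132, 'cx': 318.73331420633565, 'cy': 203.2581968687847, 'dist': array([-0.04589014,  0.        ,  0.        ,  0.        ,  0.        ]), 'xyz': array([ 0.21823708, -0.3439508 ,  0.84208848]), 'orientation': array([-2.62112501, -0.01217855, -0.91900416])}
{'fov_y': 49.682336542503464, 'cx': 314.35241758052234, 'cy': 205.83302525491104, 'dist': array([-0.00768873,  0.        ,  0.        ,  0.        ,  0.        ]), 'xyz': array([ 0.40663959, -0.12012463,  1.03995333]), 'orientation': array([-2.97263202,  0.01443394, -1.59267239])}
```

View pics/side0.png

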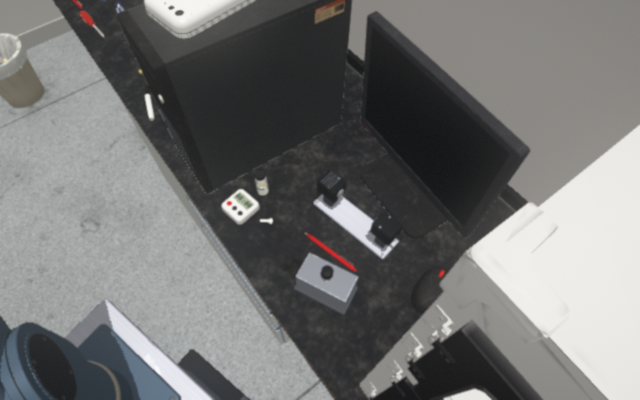

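View pics/top0.png

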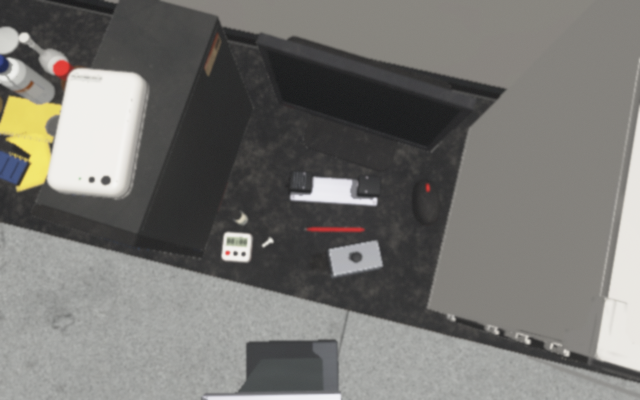

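The pictures show the hood at top (356,259) / side (327,280) with its knob at (356,257) / (327,272). The photometer is at top (335,190) / side (357,222), and the red pen lies between the two.

```bash
cat > h.py <<'E'
import numpy as np, cv2
from scipy.spatial.transform import Rotation as Ro
from station import *
def cam(n):
    c=camera(n); f=200/np.tan(np.radians(c["fov_y"]/2))
    c["K"]=np.array([[f,0,c["cx"]],[0,f,c["cy"]],[0,0,1]]); c["R"]=Ro.from_euler("xyz",c["orientation"]).as_matrix(); return c
def rays(c,p):
    u=cv2.undistortPoints(np.array(p,float).reshape(-1,1,2),c["K"],c["dist"])[:,0]
    return np.c_[u,np.ones(len(u))]@c["R"].T
def plane(c,p,z):
    r=rays(c,p); return c["xyz"]+r*((z-c["xyz"][2])/r[:,2])[:,None]
def proj(c,P):
    R=c["R"].T; return cv2.projectPoints(np.array(P,float).reshape(-1,1,3),cv2.Rodrigues(R)[0],-R@c["xyz"],c["K"],c["dist"])[0][:,0]
def tri(c1,p1,c2,p2):
    a,b=rays(c1,[p1])[0],rays(c2,[p2])[0]
    s=np.linalg.lstsq(np.c_[a,-b],c2["xyz"]-c1["xyz"],rcond=None)[0]
    A,B=c1["xyz"]+s[0]*a,c2["xyz"]+s[1]*b; return (A+B)/2,np.linalg.norm(A-B)
def crop(c,x,y,w,h,k): return cv2.resize(np.ascontiguousarray(c["img"][y:y+h,x:x+w,::-1]),None,fx=k,fy=k,interpolation=cv2.INTER_NEAREST)
E
python3 - <<'E'
from h import *
W={"top":(280,160,150,130),"side":(285,160,130,160)}
kn={}
C={}
for n,(x,y,w,h) in W.items():
    c=C[n]=cam(n); im=c["img"][y:y+h,x:x+w]; hsv=cv2.cvtColor(im,cv2.COLOR_RGB2HSV)
    m=((hsv[...,2]>95)&(hsv[...,1]<90)).astype(np.uint8)
    cs,hi=cv2.findContours(m,cv2.RETR_CCOMP,cv2.CHAIN_APPROX_NONE)
    for i,k in enumerate(cs):
        if cv2.contourArea(k)<25: continue
        r=cv2.minAreaRect(k); M=k[:,0].mean(0)+(x,y)
        print(n,"hole" if hi[0,i,3]>=0 else "blob",cv2.contourArea(k),M.round(1),(cv2.boxPoints(r)+(x,y)).round(1).tolist())
        if hi[0,i,3]>=0: kn[n]=M
    cv2.imwrite(f"pics/{n}1.png",crop(c,x,y,w,h,4 if n=="top" else 3))
if len(kn)==2: print(tri(C["top"],kn["top"],C["side"],kn["side"]))
E
python3 -c "
import cv2,numpy as np
a=cv2.imread('pics/top1.png');b=cv2.imread('pics/side1.png');a=cv2.resize(a,None,fx=.66,fy=.66)
o=np.zeros((480,800,3),np.uint8);o[:a.shape[0],:396]=a[:,:396];o[:480,400:790]=b;cv2.imwrite('pics/both1.png',o)"
```

```text
top blob 1410.0 [354.8 258.1] [[326.8, 248.3], [377.8, 238.8], [383.2, 267.3], [332.2, 276.9]]
top hole 93.5 [355.2 256.7] [[347.5, 256.5], [355.0, 249.0], [363.0, 257.0], [355.5, 264.5]]
top blob 1481.0 [334.1 193.7] [[288.8, 200.5], [290.6, 173.9], [378.7, 180.0], [376.8, 206.6]]
side blob 1663.5 [328.7 279.2] [[294.0, 277.9], [308.0, 250.5], [361.0, 277.6], [347.0, 305.0]]
side hole 157.0 [326.5 272.5] [[320.0, 280.0], [320.0, 265.0], [333.0, 265.0], [333.0, 280.0]]
side blob 1622.5 [355.8 223.4] [[311.8, 202.7], [330.6, 179.7], [401.5, 237.7], [382.7, 260.7]]
(array([ 0.45351184, -0.19608781,  0.08975991]), np.float64(0.0018018538687874408))
```

View pics/both1.png

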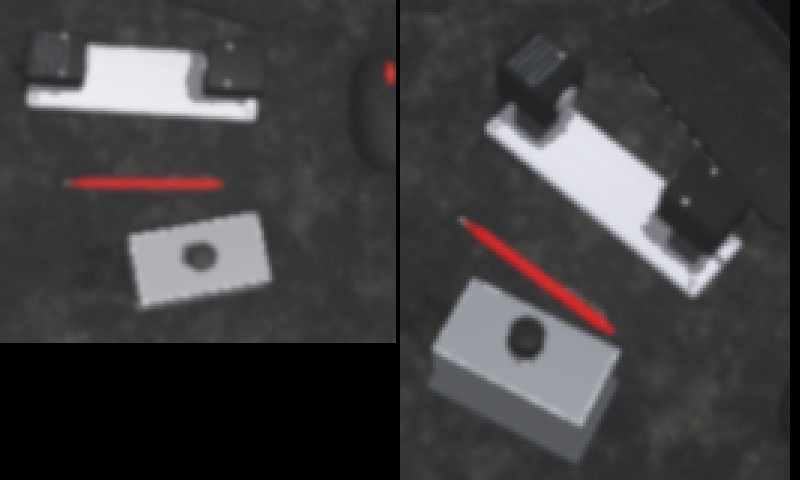

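Run:
```python
from h import *
c=cam("top"); s=cam("side")
def rep(t,c,p,z):
    P=plane(c,p,z); e=np.roll(P,-1,0)-P; print(t,P.mean(0).round(4),np.linalg.norm(e,axis=1).round(4),[round(float(np.degrees(np.arctan2(a[1],a[0]))),1) for a in e])
rep("hood",c,[[326.8,248.3],[377.8,238.8],[383.2,267.3],[332.2,276.9]],.074)
rep("photo",c,[[288.8,200.5],[290.6,173.9],[378.7,180],[376.8,206.6]],.010)
rep("photo side",s,[[311.8,202.7],[330.6,179.7],[401.5,237.7],[382.7,260.7]],.010)
print("knob z.097",plane(c,[[356,256.5]],.1), plane(s,[[326.5,272]],.1))
# edges of things near
for n,p in dict(pen1=(305,229),pen2=(365,230),timer=(237,247),fit=(267,242),vial=(241,217),mouse=(425,202),towerc=(205,257)).items(): print(n,plane(c,[p],.01)[0].round(3))
```

```text
hood [ 0.4526 -0.1975  0.074 ] [0.116  0.064  0.1147 0.064 ] [-80.8, -171.9, 99.2, 9.2]
photo [ 0.6201 -0.1568  0.01  ] [0.0664 0.2158 0.0661 0.2133] [-4.5, -95.5, 173.3, 84.6]
photo side [ 0.6223 -0.1549  0.01  ] [0.0791 0.2207 0.0726 0.213 ] [2.5, -97.1, 177.2, 84.4]
knob z.097 [[ 0.45399833 -0.19763929  0.1       ]] [[ 0.45037775 -0.19689758  0.1       ]]
pen1 [ 0.527 -0.085  0.01 ]
pen2 [ 0.521 -0.229  0.01 ]
timer [0.487 0.078 0.01 ]
fit [0.498 0.006 0.01 ]
vial [0.56  0.069 0.01 ]
mouse [ 0.586 -0.376  0.01 ]
towerc [0.465 0.154 0.01 ]
```

```bash
python3 -m jog '[[0,-29,-29,0,0,0],[0,-29,-29,0,0,0],[0,-29,-29,0,0,0],[0,-29,-29,0,0,0],[0,-29,-29,0,0,0],[0,-29,-29,0,0,0],[0,-29,-29,0,0,0],[0,-29,-29,0,0,0],[0,0,0,0,0,0]]' -1 40
python3 - <<'E'
from h import *
print(read_state()["joint_positions"].round(2))
s=cam("side"); print(plane(s,[(360,385),(412,300),(440,275)],0).round(3))
E
```

```text
time: 1.42
position: [0.1779, 0.4048, 0.477]
orientation: [3.136, -0.001, 2.728]
wrist_force: [-0.0, -0.2, -0.8]
finger_gap: 0.0858
finger_force: 0.0
[-1.28  0.08  0.02  1.55 -0.    1.5  -0.1 ]
[[ 0.338 -0.365  0.   ]
 [ 0.542 -0.358  0.   ]
 [ 0.627 -0.378  0.   ]]
```

```bash
python3 -m jog '[[-46,-2.4,0,0,0,0.105],[-46,-2.4,0,0,0,0.105],[-46,-2.4,0,0,0,0.105],[-46,-2.4,0,0,0,0.105],[-46,-2.4,0,0,0,0.105],[-46,-2.4,0,0,0,0.105],[-46,-2.4,0,0,0,0.105],[0,0,0,0,0,0]]'; python3 -c "
from station import *;print(read_state()['joint_positions'].round(2))"
```

```text
time: 2.48
position: [0.4038, 0.1806, 0.4735]
orientation: [-3.141, 0.002, 1.985]
wrist_force: [-0.1, 0.7, -0.1]
finger_gap: 0.0853
finger_force: 0.0
[-0.87  0.08  0.39  1.57 -0.03  1.5  -0.07]
```

```bash
python3 -m jog '[[-36.6,-10.7,0,0,0,0],[-36.6,-10.7,0,0,0,0],[-36.6,-10.7,0,0,0,0],[-36.6,-10.7,0,0,0,0],[-36.6,-10.7,40,0,0,0],[-36.6,-10.7,40,0,0,0],[-36.6,-10.7,40,0,0,0],[-36.6,-10.7,40,0,0,0],[-36.6,-10.7,40,0,0,0],[-36.6,-10.7,40,0,0,0],[0,0,0,0,0,0.127],[0,0,0,0,0,0.127],[0,0,0,0,0,0],[0,0,0,0,0,0]]'
python3 - <<'E'
from h import *
s=read_state(); print(s['joint_positions'].round(2))
yaw=s["orientation"][2]; R=Ro.from_euler("xyz",s["orientation"]).as_matrix()
d=R.T@(np.array([.4525,-.1973,.092])-s["position"]); print(d*1000, yaw, np.radians(99.2)-yaw)
for n in("top","side"): cv2.imwrite(f"pics/{n}2.png",cam(n)["img"][120:340,230:480,::-1])
a,b=[cv2.imread(f"pics/{n}2.png") for n in("top","side")]
cv2.imwrite("pics/both2.png",cv2.resize(np.hstack([a,b]),None,fx=1.6,fy=1.6))
E
```

```text
time: 4.22
position: [0.4546, -0.1935, 0.2338]
orientation: [-3.141, -0.0, 1.743]
wrist_force: [0.1, -0.2, -1.0]
finger_gap: 0.0855
finger_force: 0.0
[-0.2   0.39  0.71  1.93 -0.32  0.93  0.84]
[ -3.42796725  -2.65801024 141.84998336] 1.7429129729094988 -0.011546354931123881
```

View pics/both2.png

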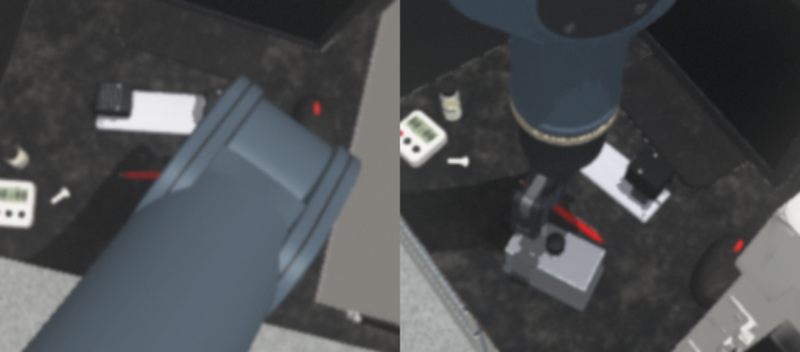

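```bash
python3 -m jog '[[-3.4,-2.7,28,0,0,0.011],[0,0,28,0,0,0],[0,0,28,0,0,0],[0,0,25,0,0,0],[0,0,20,0,0,0],[0,0,12,0,0,0],[0,0,0,0,0,0],[0,0,0,0,0,0]]' -1 40 && python3 -m jog '[[0,0,0,0,0,0],[0,0,0,0,0,0],[0,0,0,0,0,0],[0,0,0,0,0,0],[0,0,0,0,0,0],[0,0,0,0,0,0],[0,0,0,0,0,0],[0,0,0,0,0,0]]' 1 40
```

```text
time: 5.32
position: [0.4527, -0.1981, 0.0939]
orientation: [3.141, 0.0, 1.728]
wrist_force: [1.0, -0.5, 0.4]
finger_gap: 0.0854
finger_force: 0.0
time: 6.32
position: [0.4525, -0.1979, 0.0936]
orientation: [3.141, -0.0, 1.728]
wrist_force: [-0.3, 1.3, 5.9]
finger_gap: 0.0226
finger_force: 38.9
```

```bash
python3 -m jog '[[0,0,-5,0,0,0],[0,0,-12,0,0,0],[0,0,-16,0,0,0],[0,0,-16,0,0,0],[0,0,-16,0,0,0],[0,0,-15,0,0,0],[0,0,0,0,0,0],[0,0,0,0,0,0]]'
python3 - <<'E'
from h import *
c=cam("side"); cv2.imwrite("pics/s3.png",crop(c,240,130,180,200,3))
E
```

```text
time: 7.32
position: [0.4522, -0.1976, 0.1731]
orientation: [-3.141, -0.0, 1.728]
wrist_force: [0.3, -0.5, -0.9]
finger_gap: 0.0225
finger_force: 39.3
```

View pics/s3.png

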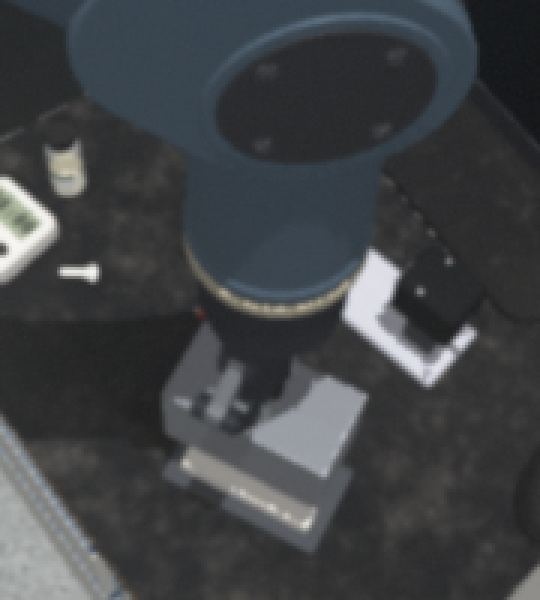

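The side view shows the hood held level above the rack, with the white deck showing at about (245,490) in the crop.

```bash
python3 -m jog '[[20,0,0,0,0,0],[30,0,0,0,0,0],[30,0,0,0,0,0],[30,0,0,0,0,0],[20,0,0,0,0,0],[12,0,0,0,0,0],[0,0,0,0,0,0],[0,0,0,0,0,0]]' && python3 -m jog '[[0,0,15,0,0,0],[0,0,18,0,0,0],[0,0,15,0,0,0],[0,0,15,0,0,0],[0,0,10,0,0,0],[0,0,5,0,0,0],[0,0,3,0,0,0],[0,0,2,0,0,0],[0,0,0,0,0,0],[0,0,0,0,0,0]]';python3 -c "
from station import *;s=read_state();print(s['joint_positions'].round(2),s['wrist_force'])"
```

```text
time: 8.38
position: [0.4303, -0.0585, 0.1733]
orientation: [3.141, 0.001, 1.727]
wrist_force: [0.6, 0.5, -0.6]
finger_gap: 0.0223
finger_force: 39.3
time: 9.62
position: [0.4303, -0.0576, 0.0905]
orientation: [3.141, 0.0, 1.728]
wrist_force: [-0.8, 0.9, -1.2]
finger_gap: 0.0224
finger_force: 39.3
[-0.34  0.52  0.53  2.24 -0.55  0.5   0.79] [-0.81313301  0.88171035 -1.22531958]
```

```bash
python3 -m jog '[[0,0,1,0,0,0],[0,0,1,0,0,0],[0,0,1,0,0,0],[0,0,0,0,0,0],[0,0,0,0,0,0]]' && python3 -m jog '[[0,0,0.5,0,0,0],[0,0,0.5,0,0,0],[0,0,0,0,0,0],[0,0,0,0,0,0]]'
```

```text
time: 10.25
position: [0.4301, -0.0576, 0.0875]
orientation: [3.141, -0.0, 1.728]
wrist_force: [-0.7, 0.7, 6.8]
finger_gap: 0.0227
finger_force: 40.2
time: 10.75
position: [0.4302, -0.0576, 0.0874]
orientation: [3.14, -0.001, 1.727]
wrist_force: [-4.1, 2.3, 26.6]
finger_gap: 0.0228
finger_force: 42.1
```

```bash
python3 -m jog '[[0,0,-1,0,0,0],[0,0,0,0,0,0],[0,0,0,0,0,0],[0,0,0,0,0,0],[0,0,0,0,0,0]]' -1 && python3 -m jog '[[0,0,-10,0,0,0],[0,0,-30,0,0,0],[0,0,-40,0,0,0],[0,0,-40,0,0,0],[25,0,-40,0,0,0],[30,0,-20,0,0,0],[30,0,0,0,0,0],[0,0,0,0,0,0],[0,0,0,0,0,0]]'
python3 - <<'E'
from h import *
a,b=cam("top"),cam("side")
cv2.imwrite("pics/4.png",np.hstack([crop(a,290,200,110,110,3.6),crop(b,265,220,110,110,3.6)]))
E
```

```text
time: 11.38
position: [0.4301, -0.0577, 0.0872]
orientation: [-3.141, 0.0, 1.728]
wrist_force: [-0.1, 0.7, -0.3]
finger_gap: 0.0854
finger_force: 0.0
time: 12.5
position: [0.4167, 0.0257, 0.2676]
orientation: [3.142, 0.0, 1.728]
wrist_force: [-0.7, -1.4, 0.5]
finger_gap: 0.0855
finger_force: 0.0
```

View pics/4.png

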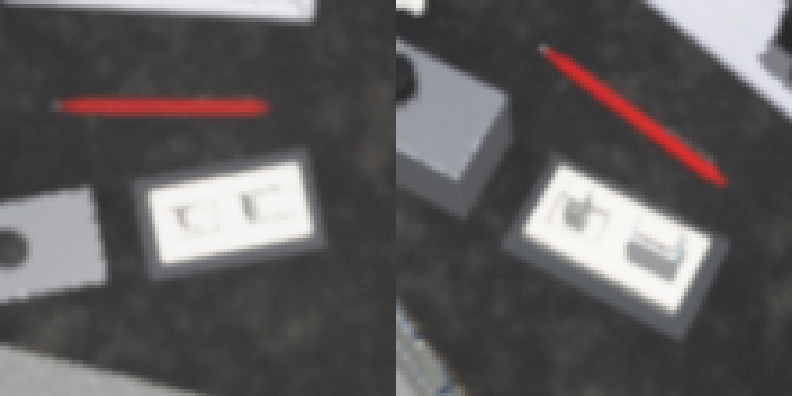

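The picture shows the hood standing left of the rack. The small cuvette is in the near-hood well (top crop 195,218) and the wide cell is in the far well (265,205), with its broad frosted face visible in the side view at (655,260).

Run:
```python
from h import *
def rep(t,c,p,z):
    P=plane(c,p,z); e=np.roll(P,-1,0)-P; print(t,P.mean(0).round(4),np.linalg.norm(e,axis=1).round(4),[round(float(np.degrees(np.arctan2(a[1],a[0]))),1) for a in e]); return P.mean(0)
for n,(x,y,w,h) in {"top":(320,235,70,55),"side":(290,255,90,70)}.items():
    c=cam(n); im=cv2.resize(c["img"][y:y+h,x:x+w],None,fx=4,fy=4,interpolation=cv2.INTER_LINEAR)
    m=(im.min(2)>140).astype(np.uint8)
    cs=cv2.findContours(m,cv2.RETR_EXTERNAL,cv2.CHAIN_APPROX_NONE)[0]; k=max(cs,key=cv2.contourArea)
    rep(n,c,(cv2.boxPoints(cv2.minAreaRect(k))+.5)/4-.5+(x,y),.02)
    P=rep("photo "+n,c,*((([[288.8,200.5],[290.6,173.9],[378.7,180],[376.8,206.6]] if n=="top" else [[311.8,202.7],[330.6,179.7],[401.5,237.7],[382.7,260.7]]),.01)))
s=read_state();print(s["position"],s["orientation"])
```

```text
top [ 0.4534 -0.1981  0.02  ] [0.105  0.0524 0.1041 0.0523] [-80.5, -171.7, 99.4, 9.3]
photo top [ 0.6201 -0.1568  0.01  ] [0.0664 0.2158 0.0661 0.2133] [-4.5, -95.5, 173.3, 84.6]
side [ 0.4507 -0.1966  0.02  ] [0.0524 0.1039 0.051  0.1011] [12.8, -80.4, -170.2, 100.4]
photo side [ 0.6223 -0.1549  0.01  ] [0.0791 0.2207 0.0726 0.213 ] [2.5, -97.1, 177.2, 84.4]
[0.41682304 0.02536627 0.26729084] [-3.14137353e+00  3.32003581e-04  1.72605151e+00]
```

```bash
python3 -m jog '[[-42,0,0,0,0,0],[-42,0,0,0,0,0],[-42,0,0,0,0,0],[-42,0,0,0,0,0],[-42,0,0,0,0,0],[-40.6,0.5,30,0,0,-0.009],[0,0,40,0,0,0],[0,0,40,0,0,0],[0,0,25,0,0,0],[0,0,0,0,0,0],[0,0,0,0,0,0]]'
python3 - <<'E'
from h import *
s=read_state(); R=Ro.from_euler("xyz",s["orientation"]).as_matrix()
print(R.T@(np.array([.4561,-.2221,.037])-s["position"])*1000)
b=cam("side"); cv2.imwrite("pics/5.png",crop(b,265,200,120,130,4))
E
```

```text
time: 14.08
position: [0.4567, -0.2219, 0.1331]
orientation: [3.141, 0.001, 1.736]
wrist_force: [0.5, -0.6, 0.8]
finger_gap: 0.085
finger_force: 0.0
[-2.75591350e-02 -6.80769337e-01  9.61152210e+01]
```

View pics/5.png

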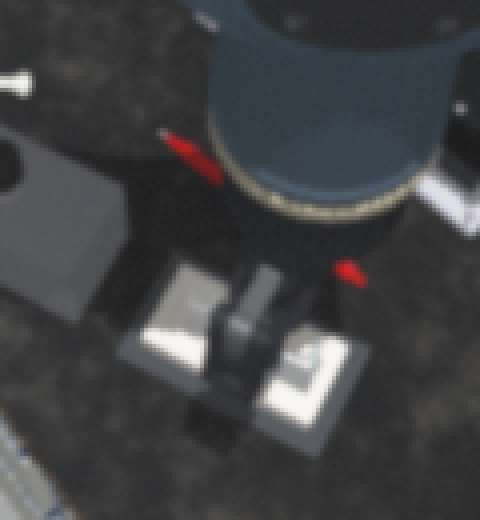

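The side view shows the fingers above the rack, with the wide cell visible under them at (300,350). The position agrees with the numbers, so I'll go down and grip.

```bash
python3 -m jog '[[0,-0.7,20,0,0,0],[0,0,25,0,0,0],[0,0,20,0,0,0],[0,0,15,0,0,0],[0,0,10,0,0,0],[0,0,6,0,0,0],[0,0,0,0,0,0],[0,0,0,0,0,0]]' -1 25 && python3 -m jog '[[0,0,0,0,0,0],[0,0,0,0,0,0],[0,0,0,0,0,0],[0,0,0,0,0,0],[0,0,0,0,0,0],[0,0,0,0,0,0],[0,0,0,0,0,0],[0,0,0,0,0,0],[0,0,0,0,0,0]]' 1 25
```

```text
time: 15.12
position: [0.456, -0.2214, 0.0367]
orientation: [3.141, 0.0, 1.737]
wrist_force: [0.3, -0.7, 1.0]
finger_gap: 0.0854
finger_force: 0.0
time: 16.25
position: [0.4559, -0.2213, 0.0364]
orientation: [3.141, 0.0, 1.737]
wrist_force: [-0.2, 0.8, 5.3]
finger_gap: 0.0166
finger_force: 27.9
```

```bash
python3 -m jog '[[0,0,-3,0,0,0],[0,0,-6,0,0,0],[0,0,-8,0,0,0],[0,0,-12,0,0,0],[0,0,-16,0,0,0],[0,0,-20,0,0,0],[0,0,-20,0,0,0],[0,0,-20,0,0,0],[0,0,-19,0,0,0],[0,0,0,0,0,0],[0,0,0,0,0,0],[0,0,0,0,0,0]]' && python3 -m jog '[[4,18,0,0,0,0],[7,32,0,0,0,0],[7,32,0,0,0,0],[7,32,0,0,0,0],[6.5,30,0,0,0,0],[5.4,29,0,0,0,0],[0,0,0,0,0,0.065],[0,0,0,0,0,0.065],[0,0,0,0,0,0.065],[0,0,0,0,0,0.064],[0,0,0,0,0,0],[0,0,0,0,0,0]]'
python3 - <<'E'
from h import *
a,b=cam("top"),cam("side")
cv2.imwrite("pics/6.png",np.hstack([crop(a,280,150,110,120,3.6),crop(b,290,140,110,120,3.6)]))
E
```

```text
time: 17.75
position: [0.4555, -0.221, 0.1598]
orientation: [-3.141, -0.001, 1.737]
wrist_force: [0.0, -0.2, -1.2]
finger_gap: 0.0169
finger_force: 27.3
time: 19.25
position: [0.6207, -0.1557, 0.1599]
orientation: [-3.141, -0.0, 1.48]
wrist_force: [-0.6, -0.7, -0.9]
finger_gap: 0.0165
finger_force: 27.2
```

View pics/6.png

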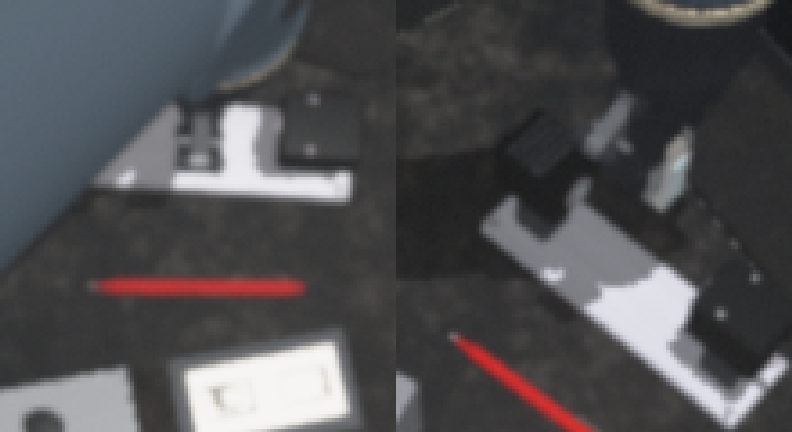

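The cell is held upright over the gap. I'll check the beam line using the two bright dots on the right head's top, at z = 0.097.

Run:
```python
from h import *
u=np.array([np.cos(np.radians(84.7)),np.sin(np.radians(84.7))]); v=np.array([-u[1],u[0]])
for n,ps in {"top":[(367,177),(366.4,191.7)],"side":[(389.7,217),(379.7,227)]}.items():
    c=cam(n); g=cv2.cvtColor(c["img"],cv2.COLOR_RGB2GRAY).astype(float); q=[]
    for p in ps:
        x,y=int(round(p[0])),int(round(p[1])); w=g[y-3:y+4,x-3:x+4]; w=np.clip(w-np.median(w)-12,0,None); Y,X=np.mgrid[y-3:y+4,x-3:x+4]
        q.append(((w*X).sum()/w.sum(),(w*Y).sum()/w.sum()))
    P=plane(c,q,.097)[:,:2]; M=P.mean(0)-(.621,-.156)
    print(n,np.round(q,1).tolist(),P.round(4).tolist(),"sep",np.linalg.norm(P[0]-P[1]).round(4),"along,side(mm)",(M@u*1000).round(1),(M@v*1000).round(1))
    # plate edges by half level on lines across the plate, at z=.010 (first pictures, arm away)
    g0=cv2.cvtColor(cv2.imread(f"pics/{n}0.png"),cv2.COLOR_BGR2GRAY).astype(np.float32)
    t=np.arange(-50,50,.5)/1000
    for s in (-.03,-.015,0,.015,.03):
        L=np.c_[np.array([.621,-.156])+s*u+t[:,None]*v,np.full(len(t),.01)]
        pr=proj(c,L).astype(np.float32); I=cv2.remap(g0,pr[:,:1],pr[:,1:],1)[:,0]
        h=(I.max()+np.median(I[-30:]))/2; k=np.where(I>h)[0]; print(s,t[k[0]]*1000,t[k[-1]]*1000,end=' | ')
    print()
```

```text
top [[366.6, 177.1], [365.7, 191.0]] [[0.6301, -0.2282], [0.5984, -0.2249]] sep 0.0319 along,side(mm) -70.9 0.2
-0.03 -30.0 31.0 | -0.015 -29.5 31.0 | 0 -29.5 30.5 | 0.015 -30.0 31.0 | 0.03 -29.5 31.0 | 
side [[389.2, 216.6], [379.6, 226.6]] [[0.6274, -0.2269], [0.5957, -0.224]] sep 0.0319 along,side(mm) -70.0 3.0
-0.03 -25.5 33.5 | -0.015 -26.5 33.5 | 0 -26.5 33.5 | 0.015 -26.5 34.0 | 0.03 -26.5 34.0 |
```

```bash
python3 -m jog '[[0,-1.5,15,0,0,0],[0,0,20,0,0,0],[0,0,18,0,0,0],[0,0,14,0,0,0],[0,0,9,0,0,0],[0,0,5,0,0,0],[0,0,1.5,0,0,0],[0,0,0,0,0,0],[0,0,0,0,0,0],[0,0,0,0,0,0]]'
python3 - <<'E'
from h import *
s=read_state(); print(s["wrist_force"].round(1)); c=cam("side"); im=crop(c,310,160,90,90,6)
R=Ro.from_euler("xyz",s["orientation"]).as_matrix(); o=np.array([*s["position"][:2],.053])
for z,dx,dy in((0,.0145,.0085),(.044,.0145,.0085),(.054,.012,.00675)):
    P=[o+R[:,0]*a*dx+R[:,1]*b*dy+[0,0,z] for a,b in((1,1),(1,-1),(-1,-1),(-1,1))]
    q=(proj(c,P)-(310,160)+.5)*6; cv2.polylines(im,[q.astype(np.int32)],True,(0,255,0),1)
cv2.imwrite("pics/7.png",im)
E
```

```text
time: 20.7
position: [0.619, -0.1561, 0.0781]
orientation: [3.141, 0.0, 1.478]
wrist_force: [0.4, 0.2, -0.8]
finger_gap: 0.0166
finger_force: 27.2
[ 0.4  0.2 -0.8]
```

View pics/7.png

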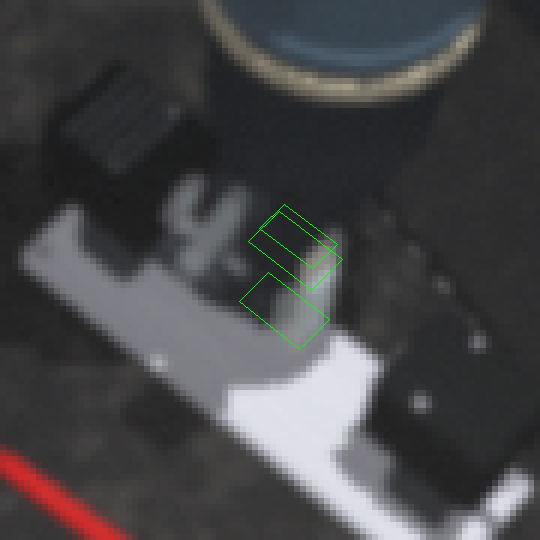

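The side view shows the cell hanging between the heads. Its right edge, at about (330,320), lies on the outline predicted from the robot's pose, within a pixel or so. Nothing is touching it.

```bash
python3 -m jog '[[0,0,0,0,0,0],[0,0,0,0,0,0],[0,0,0,0,0,0],[0,0,0,0,0,0]]'; python3 -c "
from station import *;print(close_job())"
```

```text
time: 21.25
position: [0.6189, -0.1562, 0.0778]
orientation: [3.142, 0.0, 1.478]
wrist_force: [-0.2, 1.2, 0.8]
finger_gap: 0.0166
finger_force: 27.2
the job is handed in; nothing more can be done
None
```

I handed the job in at 21 s, with no verdict returned: the hood stands on the bench left of the rack, let go, and the wide cell is held by its frosted faces in the beam, within about 3 mm sideways by my measurement (limit 5 mm).

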